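# Put the mudroom cleaning things back on their own mats

### The job

The cleaning things on the rack have got onto each other's mats: put the spray bottle in the middle of the round cork mat, the jar in the middle of the square one and the brush, bristles down, lengthwise along the middle of the oblong one. Start by parking one of the three in the middle of the empty slatted wooden rest, so that the others can change places. Keep the bottle and jar upright, set the glass jar down without letting it drop, and leave the polish tin and the pumice block where they are.

Things in the scene. Friction and masses are not known exactly. Their poses are not given: they have to be found in the camera images.
- bottle: Empty amber spray bottle, upright, 170 mm tall, 90 g. Round body 60 mm across, 98 mm high, tapering to a thin neck at 122 mm; on top a black head block, 136 to 170 mm up, 24 mm wide (its y), x from -38 to +24 mm, with nozzle (to x -47 mm) and trigger at -x. Grip across the head's 24 mm. Origin: foot centre, z up.
- jar: Tall frosted glass jar with clamp lid, 156 mm tall, 450 g. Square body 72 x 72 mm, 113 mm high; above it a neck and a round lid 54 mm across, 127 to 152 mm up (57 mm rubber seal under it). Clamp wires stand at its -x and +x sides, up to 42 mm out, and over the top; the lid's y sides are bare, good to grip. Origin: foot centre, z up.
- brush: Stiff nylon grout brush lying bristles down: 140 mm long (its x), 36 mm wide (its y), 58 mm tall, 140 g. Bristles 0 to 26 mm up, white straight-sided handle block 26 to 58 mm up, good to grip across its 36 mm at the middle. Origin: centre of the underside of the bristles, z up.
- mat_round: Round cork mat, 112 mm across, the spray bottle's place. Origin: centre of its underside. At the start the jar stands on it. All four places have their top 8 mm above the rack and are fixed to it.
- mat_square: Square cork mat, 108 x 108 mm, the jar's place. Origin: centre of its underside, axes along its sides. At the start the brush lies on it (overhanging); top 8 mm above the rack.
- mat_oblong: Oblong cork mat, 176 mm (its x) by 76 mm (its y), the brush's place. Origin: centre of its underside. At the start the bottle stands on it; top 8 mm above the rack.
- rest: Slatted wooden rest, 116 x 116 mm, three pale slats 32 mm wide with 12 mm gaps, flat top 8 mm above the rack; empty at the start and at the end. Origin: centre of its underside.
- tin: Bystander: flat round shoe-polish tin, 78 mm across, 26 mm tall, loose. Origin: centre of the underside.
- pumice: Bystander: grey pumice block, 55 x 85 mm, 30 mm tall, loose. Origin: centre of the underside.
There are look-alikes about, which are no part of the job. There is more than one size of the brush; the one meant has the size given above.

How it is judged:
On the way:
1. one of the three things is parked on the slatted rest and let go (((horizontal distance between bottle and rest below 0.03 m and height (world z) of bottle between 0.004 and 0.013 m and angle between bottle's own z axis and vertical below 0.1 rad and contact force between the fingers and bottle below 0.1 N and linear speed of bottle below 0.02 m/s and angular speed of bottle below 0.2 rad/s) or (horizontal distance between jar and rest below 0.03 m and height (world z) of jar between 0.004 and 0.013 m and angle between jar's own z axis and vertical below 0.1 rad and contact force between the fingers and jar below 0.1 N and linear speed of jar below 0.02 m/s and angular speed of jar below 0.2 rad/s) or (horizontal distance between brush and rest below 0.03 m and height (world z) of brush between 0.004 and 0.013 m and angle between brush's own z axis and vertical below 0.1 rad and contact force between the fingers and brush below 0.1 N and linear speed of brush below 0.02 m/s and angular speed of brush below 0.2 rad/s))), for 0.2 s.
At the end, for the whole second after the job is handed in: Bottle on the round mat, jar on the square mat and brush on the oblong mat, each within 15 mm of its mat's centre, resting on it upright (within 0.1 rad; brush bristles down), the brush within 0.25 rad of the mat's long direction, all let go and at rest (horizontal distance between bottle and mat_round below 0.015 m and height (world z) of bottle between 0.004 and 0.013 m and angle between each of bottle, jar, brush's own z axis and vertical below 0.1 rad and contact force between the fingers and bottle below 0.1 N and linear speed of each of bottle, jar, brush below 0.02 m/s and angular speed of each of bottle, jar, brush below 0.2 rad/s and horizontal distance between jar and mat_square below 0.015 m and height (world z) of jar between 0.004 and 0.013 m and contact force between the fingers and jar below 0.1 N and horizontal distance between brush and mat_oblong below 0.015 m and height (world z) of brush between 0.004 and 0.013 m and contact force between the fingers and brush below 0.1 N and angle between the x axis of brush and the x axis of mat_oblong, either way round below 0.25 rad); the robot touches nothing.
It fails at once if the bottle or the jar is tipped over (angle between any of bottle, jar's own z axis and vertical above 0.6 rad).
It fails at once if the glass jar is let drop (moves faster than 0.5 m/s, about 13 mm of free fall, with no finger on it) (linear speed of jar above 0.5 m/s and contact force between the fingers and jar below 0.05 N).
It fails at once if the polish tin or the pumice block is shifted by more than 25 mm (distance of any of tin, pumice from where it was at the start of the episode above 0.025 m).
It also fails if it takes over 102 s, if anything falls off the work surface, if the arm or the gripper's body presses on something with over 40 N, if the wrist force passes 120 N, or if a joint passes its speed limit or range.

### The arm

A 6-joint arm with a two-finger parallel gripper is mounted at the origin on the work surface. World frame = base frame: x ahead of the robot, y to its left, z up, the work surface at z = 0. Lengths are in m, angles in rad, forces in N, time in s.
With the tool pointing down it reaches from about 0.425 to 0.95 m from the base axis. Payload 3.5 kg.
Tool frame: the origin (TCP) lies where the fingers leave the gripper's body, on its centre line; the fingertips stand 73 mm ahead of it and the grasp point (between the pads) lies 54 mm ahead of it; z points along the fingers, y is the line along which they close (so a half turn about z gives the same grasp; the last joint's range is limited). The gripper opens to 85 mm and grips with 20 to 120 N. Pads are 22 mm wide; open, the fingers measure 114 mm over their backs; the gripper's body (76 mm by 85 mm) begins 54 mm behind the grasp point. The pads swing forward as they close: fully open they stand 13 mm farther back than shut.
Start: joints at [-1.257, 0.286, 1.577, -0, 1.279, -0.15], TCP at [0.302, -0.604, 0.304] pointing down, gripper open.
Joint ranges: [-2.77, 2.77], [-0.9, 2.22], [0.21, 2.48], [-1.53, 4.67], [0.24, 2.81], [-2.84, 2.84]. Speed limits (rad/s): [2.79, 2.79, 3.14, 3.14, 3.14, 3.14].

### API

Orientations are given as a rotation vector (axis times angle).
In Python, from station import r gives the robot as it stands.
- The arm moves only by the shell command python3 -m pendant 'ROWS' [OPENING] [FORCE]. ROWS is JSON, a list of rows, each a list of 2 entries, a list of its own where there are three numbers: the shift along the tool's x, y, z in units of 40 mm (1.0 is 40 mm), then the turn about the tool's z in units of 5 degrees (1.0 is 5 degrees). In form: [[[x, y, z], spin], ...]. A call has 1 to 20 rows; each row shifts and turns the commanded pose from where the row before left it, along the tool's axes as they then stand; what a row does not reach is not made up. A row lasts 1/12 s, in which the tool goes at most 41.7 mm and 7.16 degrees, less where a joint would pass 70% of its speed; a pose out of reach is approached as far as the arm can. A call is refused whole if a number of a shift passes 1 or a number of a turn 1, either way. A call with a gripper value outside its range is refused whole. OPENING is the opening, from 0 (shut) to 1 (fully open), set as the call begins (- or left out, the last holds). The fingers move at their own pace and stop on an object; FORCE is the grip in N (left out, the last holds). Time passes only in rows, so rows that do not move let the fingers close. It gives the time, the measured TCP pose, the force, the opening and the grip force at its end, in the units of the state.
- r.sense(): the state, without advancing time (a new reading comes with each control period).
- r.snapshot(name): name is "side" or "top"; returns a dict with "frame" (420x560x3 uint8, blue, green, red), "range_z" (420x560 float32, m along the optical axis (not along the pixel's ray), 0 where there is no reading), "intrinsics" (3x3 intrinsics, pixels), "k1" (the pictures are not rectified: a ray, as slopes to the right and down, at radius r is drawn at 1 + k1 r^2 times it, then the intrinsics apply), "eye" and "orientation" of the camera in the world. Camera axes: x right, y up, looking along -z (the intrinsics and any distortion apply to the point x, -y, -z); pixel columns grow to the right and rows downward; lengths in m; the calibration is good to about 2 mm. A picture is of the moment at which its call begins.
- r.close_job(): hands the job in; it is judged then, once.
The state is a dict: "clock": time; "q": joint angles; "qd": joint speeds; "effort": joint torques, N m; "position": TCP position; "orientation": TCP orientation; "ft_force": force on the tool from outside, world axes, zero at the start; "wrist_torque": the same for the moment, N m; "grip_width": finger opening in m; "finger_force": force on a finger pad.
Only numpy, scipy, OpenCV 4.12 (cv2) and the standard library are available. Lean on these libraries where they do the work, as an engineer would, in place of code of your own. Each camera call takes 0.05 s, during which the arm holds its last target. There are 200 camera calls.

## Working session

There is one attempt and no reset: what is moved stays moved. The work goes in short steps, Python scripts to look and compute and a shell command to move; the robot and the scene stay as the last step left them, time stands still between calls to the robot, and variables do not carry over. Pictures are saved under pics/ and viewed, at most 14 in all, crops included, and the job is handed in when it is done.

```bash
mkdir -p pics; ls
cat > h.py <<'E'
import numpy as np, cv2
from scipy.spatial.transform import Rotation as R
from station import r
def snap(n):
    s=r.snapshot(n); np.savez('%s.npz'%n,**{k:np.array(v) for k,v in s.items()}); return s
def load(n): return dict(np.load('%s.npz'%n))
def rot(s):
    o=np.array(s['orientation'],float)
    return o if o.shape==(3,3) else R.from_rotvec(o).as_matrix()
def slopes(s,uv):
    d=cv2.undistortPoints(np.array(uv,float).reshape(-1,1,2),np.array(s['intrinsics'],float),np.array([float(s['k1']),0,0,0,0]))
    return d.reshape(-1,2)
def plane(s,uv,z):
    d=slopes(s,uv); w=np.c_[d[:,0],-d[:,1],-np.ones(len(d))]@rot(s).T
    e=np.array(s['eye']); return e+w*((z-e[2])/w[:,2])[:,None]
def pts(s,uv):
    uv=np.array(uv,int).reshape(-1,2); d=slopes(s,uv); z=np.array(s['range_z'])[uv[:,1],uv[:,0]]
    return np.array(s['eye'])+(np.c_[d[:,0],-d[:,1],-np.ones(len(d))]*z[:,None])@rot(s).T
E
python3 - <<'E'
from h import *
for n in('top','side'):
    s=snap(n); cv2.imwrite(f'pics/{n}0.png',s['frame']); print(n,s['eye'],s['orientation'],s['intrinsics'],s['k1'])
print(r.sense())
E
```

```text
pics
top [0.14475615 0.07691427 1.56140342] [ 0.15798273 -0.14557984 -1.55668336] [[539.13347443   0.         283.1506295 ]
 [  0.         539.13347443 203.23311818]
 [  0.           0.           1.        ]] -0.1793107708778283
side [1.00588524 1.23587067 0.91748686] [0.28743182 1.26786431 2.41425122] [[478.91422058   0.         279.15153235]
 [  0.         478.91422058 213.40133607]
 [  0.           0.           1.        ]] -0.11215324065660266
{'clock': 0.1, 'q': array([-1.25702123e+00,  2.87102722e-01,  1.57801370e+00, -1.49042847e-05,
        1.27861408e+00, -1.49969209e-01]), 'qd': array([-1.01731079e-03, -1.43034315e-03, -2.58654903e-03, -2.13301140e-03,
       -9.11862830e-04,  3.13786234e-05]), 'effort': array([-7.25543650e-04, -4.07297230e+01, -2.93700171e+01, -1.81828841e-04,
        3.42165942e-03, -1.07033188e-05]), 'position': array([ 0.3018341 , -0.60326796,  0.30267739]), 'orientation': array([-3.05544288e+00, -7.21455129e-01,  2.96868338e-04]), 'ft_force': array([-0.04523555,  0.55775854,  0.47485405]), 'wrist_torque': array([-0.01402586, -0.01967688, -0.00639292]), 'finger_force': 0.0, 'grip_width': 0.08552279848115989}
```

View pics/top0.png

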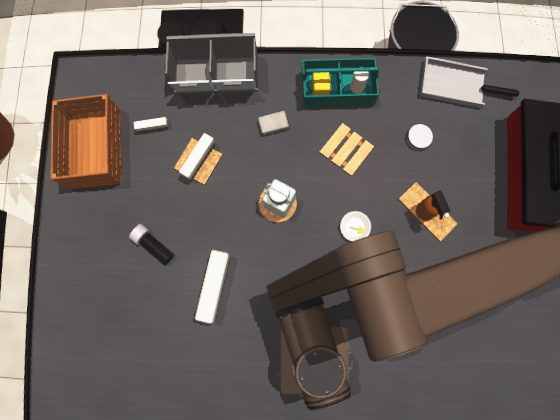

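View pics/side0.png

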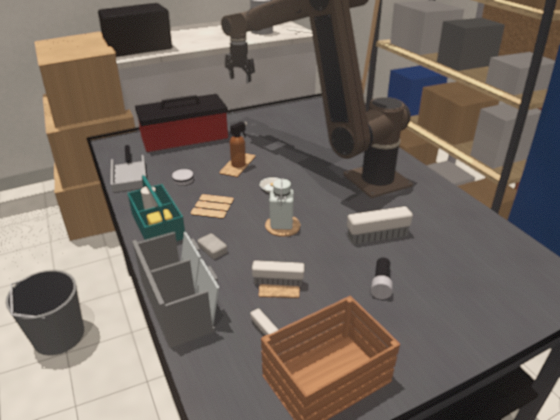

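The top view shows:
- bottle at (432,207) on the oblong mat
- jar at (278,197) on the round mat
- slatted rest at (347,149)
- tin at (420,136)
- pumice at (273,122)

There are three brush candidates: (196,157) on the square mat, (212,287), which is longer, and (150,125), which is smaller. The one on the square mat fits the description. I'll check their sizes and confirm with a crop.

Run:
```python
from h import *
s=load('top'); f=s['frame']
vv,uu=np.mgrid[0:420,0:560]; P=pts(s,np.c_[uu.ravel(),vv.ravel()]).reshape(420,560,3); P[s['range_z']==0]=np.nan
def band(name,box,z0,z1,sat=None):
    u0,v0,u1,v1=box; p=P[v0:v1,u0:u1].reshape(-1,3); m=(p[:,2]>z0)&(p[:,2]<z1); p=p[m]
    if len(p)<5: print(name,'few',len(p));return
    c,wh,a=cv2.minAreaRect(p[:,:2].astype(np.float32)); print(name,len(p),'c',np.round(c,4),'wh',np.round(wh,3),'a',round(a,1),'zmed',np.round(np.median(p[:,2]),3),'mean',np.round(p[:,:2].mean(0),4))
band('brushA',(165,125,230,190),.045,.085)
band('brushL',(185,240,240,330),.03,.15)
band('brushS',(130,112,172,138),.01,.1)
band('tin',(400,118,440,155),.012,.06)
band('pumice',(255,105,292,138),.015,.06)
band('dish',(335,205,375,245),.012,.08)
band('bottle head',(400,175,465,235),.148,.185)
band('bottle',(400,175,465,235),.03,.185)
band('jar lid',(250,170,305,225),.148,.17)
band('jar body',(250,170,305,225),.03,.118)
hsv=cv2.cvtColor(f,cv2.COLOR_BGR2HSV)
m=cv2.inRange(hsv,(8,90,110),(28,255,255)); cv2.imwrite('m.png',m)
def mat(name,box):
    u0,v0,u1,v1=box; k=np.zeros_like(m); k[v0:v1,u0:u1]=m[v0:v1,u0:u1]; k=cv2.morphologyEx(k,cv2.MORPH_OPEN,np.ones((2,2)))
    v,u=np.nonzero(k); p=plane(s,np.c_[u,v],.008)
    q=P[v,u]; ok=abs(q[:,2]-.008)<.012; p=p[ok]
    c,wh,a=cv2.minAreaRect(p[:,:2].astype(np.float32)); print(name,len(p),np.round(c,4),np.round(wh,3),round(a,1),'z',np.nanmedian(q[ok,2]),'circ',np.round(cv2.minEnclosingCircle(p[:,:2].astype(np.float32)),4) if name=='round' else '')
mat('square',(165,125,230,190));mat('round',(250,170,305,228));mat('oblong',(390,175,465,245));mat('rest',(312,118,380,178))
crop=np.hstack([cv2.resize(f[110:195,120:240],None,fx=3.3,fy=3.3,interpolation=2),cv2.resize(f[170:255,390:480],(297,281),interpolation=2)])
cv2.imwrite('pics/crop1.png',crop)
```

```text
brushA 645 c [0.5797 0.3457] wh [0.039 0.141] a 59.4 zmed 0.064 mean [0.5773 0.3445]
brushL 1419 c [0.202  0.2854] wh [0.054 0.198] a 77.6 zmed 0.082 mean [0.2015 0.2827]
brushS 375 c [0.6977 0.4978] wh [0.054 0.103] a 9.5 zmed 0.039 mean [0.6841 0.4946]
tin 500 c [ 0.6566 -0.3207] wh [0.075 0.076] a 67.5 zmed 0.025 mean [ 0.6554 -0.3194]
pumice 518 c [0.6946 0.123 ] wh [0.057 0.085] a 15.8 zmed 0.029 mean [0.6926 0.1226]
dish 229 c [ 0.3825 -0.1183] wh [0.084 0.085] a 10.0 zmed 0.017 mean [ 0.3852 -0.1216]
bottle head 296 c [ 0.4183 -0.3325] wh [0.072 0.028] a 22.0 zmed 0.175 mean [ 0.4185 -0.3295]
bottle 659 c [ 0.4176 -0.3235] wh [0.076 0.045] a 19.4 zmed 0.128 mean [ 0.4188 -0.3204]
jar lid 324 c [0.4496 0.1017] wh [0.053 0.052] a 8.5 zmed 0.159 mean [0.4492 0.1013]
jar body 277 c [0.4509 0.1017] wh [0.075 0.073] a 61.6 zmed 0.099 mean [0.4307 0.0992]
square 623 [0.5745 0.3455] [0.11  0.108] 61.6 z 0.006604096778346946 circ Traceback (most recent call last):
  File "<stdin>", line 25, in <module>
  File "<stdin>", line 24, in mat
    return _wrapfunc(a, 'round', decimals=decimals, out=out)
    return _wrapit(obj, method, *args, **kwds)
    conv = _array_converter(obj)
ValueError: setting an array element with a sequence. The requested array has an inhomogeneous shape after 1 dimensions. The detected shape was (2,) + inhomogeneous part.
```

```bash
cat > m.py <<'E'
from h import *
s=load('top'); f=s['frame']
vv,uu=np.mgrid[0:420,0:560]; P=pts(s,np.c_[uu.ravel(),vv.ravel()]).reshape(420,560,3)
hsv=cv2.cvtColor(f,cv2.COLOR_BGR2HSV)
m=cv2.inRange(hsv,(8,90,110),(28,255,255))
def mat(name,box):
    u0,v0,u1,v1=box; k=np.zeros_like(m); k[v0:v1,u0:u1]=m[v0:v1,u0:u1]
    v,u=np.nonzero(k); p=plane(s,np.c_[u,v],.008)
    q=P[v,u]; ok=abs(q[:,2]-.008)<.012; p=p[ok]
    pf=p[:,:2].astype(np.float32)
    c,wh,a=cv2.minAreaRect(pf); cc,cr=cv2.minEnclosingCircle(pf); print(name,len(p),np.round(c,4),np.round(wh,3),round(a,1),'z',np.round(np.median(q[ok,2]),4),'circ',np.round(cc,4),round(cr,4))
mat('square',(165,125,230,190));mat('round',(250,170,305,228));mat('oblong',(390,175,465,245));mat('rest',(312,118,380,178))
w=cv2.inRange(hsv,(0,0,150),(180,70,255)); k=np.zeros_like(w);k[125:190,165:230]=w[125:190,165:230]
v,u=np.nonzero(k); p=plane(s,np.c_[u,v],.066); print('brush top',cv2.minAreaRect(p[:,:2].astype(np.float32)))
crop=np.hstack([cv2.resize(f[110:195,120:240],(396,281),interpolation=2),cv2.resize(f[170:255,390:480],(297,281),interpolation=2)])
crop2=cv2.resize(f[160:235,240:320],(300,281),interpolation=2)
cv2.imwrite('pics/crop1.png',np.vstack([crop,np.hstack([crop2,np.zeros((281,393,3),np.uint8)])]))
E
python3 m.py
```

```text
square 672 [0.5774 0.3487] [0.11  0.108] 62.0 z 0.0071 circ [0.577  0.3484] 0.0748
round 355 [0.4363 0.1119] [0.112 0.083] 73.4 z 0.0073 circ [0.4495 0.1083] 0.0568
oblong 986 [ 0.4286 -0.338 ] [0.176 0.077] 44.2 z 0.0078 circ [ 0.4299 -0.3385] 0.0943
rest 1294 [ 0.6179 -0.0984] [0.122 0.117] 52.4 z 0.0072 circ [ 0.6178 -0.0981] 0.0825
brush top ((0.5794559717178345, 0.3442862629890442), (0.035831622779369354, 0.13893435895442963), 59.946109771728516)
```

View pics/crop1.png

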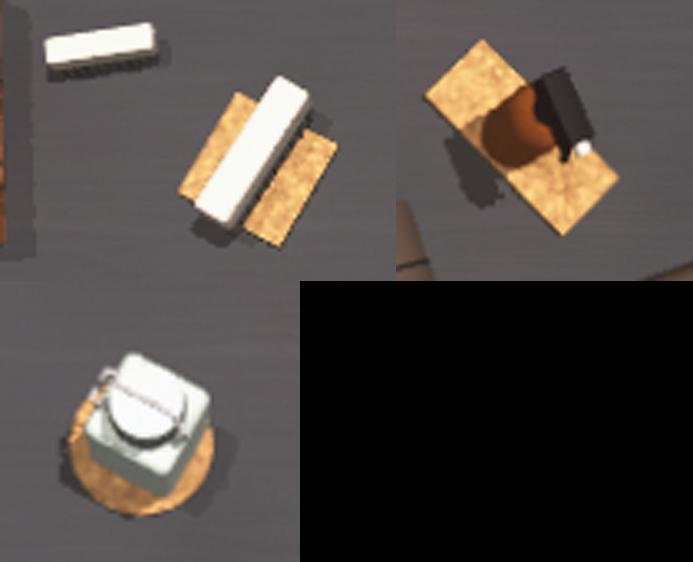

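Crop: the brush on the square mat (top about 139x36 mm) is the one meant. The long one measures 198 mm and the small one about 100 mm or less. The jar's wires run from upper left to lower right, and the bottle's nozzle points down in the image (-x). Plan: brush to the rest, jar to the square mat, bottle to the round mat, brush to the oblong mat.

```bash
cat > go.py <<'E'
import sys
from h import *
# args x y z yawdeg(tool y axis): prints shift in present tool axes (units of 40mm) and spin units (5deg)
t=r.sense(); M=R.from_rotvec(t['orientation']).as_matrix(); a=list(map(float,sys.argv[1:]))
yaw=np.degrees(np.arctan2(M[1,1],M[0,1])); d=M.T@(np.array(a[:3])-t['position'])/.04
ds=((a[3]-yaw+180)%360-180)
print('clock %.1f'%t['clock'],'pos',np.round(t['position'],4),'yaw %.1f'%yaw,'tilt z',np.round(M[2,2],4),'shift',np.round(d,3),'spin %.3f'%(-ds/5),'q6 %.2f'%t['q'][5],'w %.4f F %.1f'%(t['grip_width'],t['finger_force']))
E
python3 go.py 0.5795 0.3445 0.25 59.9
```

```text
clock 0.1 pos [ 0.3018 -0.6033  0.3027] yaw -63.4 tilt z -1.0 shift [ 16.807 -18.084   1.36 ] spin -24.666 q6 -0.15 w 0.0855 F 0.0
```

```bash
python3 -m pendant '[[[0.3,-0.3,0],0],[[0.56,-0.6,0],0],[[0.56,-0.6,0],0],[[0.56,-0.6,0],0],[[0.56,-0.6,0],0],[[0.56,-0.6,0],0],[[0.56,-0.6,0],0],[[0.56,-0.6,0],0],[[0.56,-0.6,0],0],[[0.56,-0.6,0],0],[[0.56,-0.6,0],0],[[0.56,-0.6,0],0],[[0.56,-0.6,0],0],[[0.56,-0.6,0],0],[[0.56,-0.6,0],0],[[0.56,-0.6,0],0],[[0.56,-0.6,0],0],[[0.56,-0.6,0],0],[[0.56,-0.6,0],0],[[0.56,-0.6,0],0]]' 1 40
python3 go.py 0.5795 0.3445 0.25 59.9
```

```text
clock: 1.77
position: [0.4839, 0.0124, 0.3036]
orientation: [-3.057, -0.722, 0.001]
ft_force: [0.2, -0.2, -0.9]
grip_width: 0.0853
finger_force: 0.0
clock 1.8 pos [0.4839 0.0124 0.3036] yaw -63.4 tilt z -1.0 shift [ 5.854 -6.355  1.339] spin -24.664 q6 0.92 w 0.0853 F 0.0
```

```bash
python3 -m pendant '[[[0.58,-0.63,0],0],[[0.58,-0.63,0],0],[[0.58,-0.63,0],0],[[0.58,-0.63,0],0],[[0.58,-0.63,0],0],[[0.58,-0.63,0],0],[[0.58,-0.63,0],0],[[0.58,-0.63,0],0],[[0.58,-0.63,0],0],[[0.58,-0.63,0],0],[[0,0,0],-1],[[0,0,0],-1],[[0,0,0],-1],[[0,0,0],-1],[[0,0,0],-1],[[0,0,0],-1],[[0,0,0],-1],[[0,0,0],-1],[[0,0,0],-1],[[0,0,0],-1]]'
python3 -m pendant '[[[0,0,0.1],-1],[[0,0,0.1],-1],[[0,0,0.1],-1],[[0,0,0.1],-1],[[0,0,0.1],-1],[[0,0,0.1],-1],[[0,0,0.1],-1],[[0,0,0.1],-1],[[0,0,0.1],-1],[[0,0,0.1],-1],[[0,0,0.1],-1],[[0,0,0.1],-1],[[0,0,0.1],-1],[[0,0,0],-1],[[0,0,0],-0.66],[[0,0,0],0]]'
python3 go.py 0.5795 0.3445 0.104 59.9
```

```text
clock: 3.43
position: [0.5785, 0.3397, 0.3031]
orientation: [-2.461, -1.952, 0.002]
ft_force: [-0.4, 0.3, -0.3]
grip_width: 0.0853
finger_force: 0.0
clock: 4.77
position: [0.5784, 0.3397, 0.251]
orientation: [-0.815, -3.033, 0.002]
ft_force: [0.1, 0.5, 0.1]
grip_width: 0.0856
finger_force: 0.0
clock 4.8 pos [0.5784 0.3397 0.251 ] yaw 59.9 tilt z -1.0 shift [0.033 0.123 3.675] spin 0.005 q6 -0.67 w 0.0856 F 0.0
```

```bash
python3 -m pendant '[[[0.03,0.12,0],0],[[0,0,0.46],0],[[0,0,0.46],0],[[0,0,0.46],0],[[0,0,0.46],0],[[0,0,0.46],0],[[0,0,0.46],0],[[0,0,0.46],0],[[0,0,0.45],0],[[0,0,0],0]]'
python3 -m pendant '[[[0,0,0],0],[[0,0,0],0],[[0,0,0],0],[[0,0,0],0],[[0,0,0],0],[[0,0,0],0],[[0,0,0],0],[[0,0,0],0]]' 0 40
python3 go.py 0.5795 0.3445 0.2 59.9
python3 - <<'E'
from h import *
s=snap('top')
v,u=np.mgrid[150:260,380:480]; uv=np.c_[u.ravel(),v.ravel()]; g=s['frame'][150:260,380:480].reshape(-1,3).astype(int)
P=pts(s,uv); ok=(P[:,2]>.16)&(P[:,2]<.195); p=plane(s,uv[ok],.178); gg=g[ok].max(1)
print(cv2.minAreaRect(p[:,:2].astype(np.float32)),cv2.minAreaRect(p[gg<60][:,:2].astype(np.float32)))
s=snap('side'); v,u=np.mgrid[100:190,210:270]; uv=np.c_[u.ravel(),v.ravel()]
P=pts(s,uv)
for z0,z1 in((.165,.19),(.02,.1)):
    ok=(P[:,2]>z0)&(P[:,2]<z1)&(abs(P[:,0]-.43)<.08)&(abs(P[:,1]+.33)<.08);q=P[ok]; print(len(q),cv2.minAreaRect(q[:,:2].astype(np.float32)), cv2.minEnclosingCircle(q[:,:2].astype(np.float32)))
E
```

```text
clock: 5.6
position: [0.5777, 0.3438, 0.1002]
orientation: [-0.817, -3.027, 0.008]
ft_force: [-1.3, -0.2, -1.8]
grip_width: 0.0854
finger_force: 0.0
clock: 6.27
position: [0.5811, 0.345, 0.1071]
orientation: [0.816, 3.031, 0.003]
ft_force: [-0.0, -0.3, 7.0]
grip_width: 0.0354
finger_force: 41.2
clock 6.3 pos [0.5811 0.345  0.1071] yaw 59.9 tilt z -1.0 shift [ 0.025 -0.026 -2.322] spin -0.007 q6 -0.66 w 0.0354 F 41.2
((0.4169067144393921, -0.3296873867511749), (0.07201461493968964, 0.030521726235747337), 21.89542007446289) ((0.42140257358551025, -0.3273337483406067), (0.06199057400226593, 0.029900748282670975), 24.56649398803711)
100 ((0.42308956384658813, -0.3279117941856384), (0.06966263800859451, 0.032521285116672516), 21.40102195739746) ((0.4210478961467743, -0.32222411036491394), 0.03512316197156906)
290 ((0.43480193614959717, -0.3105730712413788), (0.04054536297917366, 0.060473959892988205), 75.35922241210938) ((0.4316079616546631, -0.3204188048839569), 0.031357668340206146)
```

```bash
python3 -m pendant '[[[0,0,-0.2],0],[[0,0,-0.4],0],[[0,0,-0.4],0],[[0,0,-0.4],0],[[0,0,-0.4],0],[[0,0,-0.2],0],[[0,0,0],0]]'
python3 go.py 0.617 -0.098 0.18 -45.8
```

```text
clock: 6.95
position: [0.5808, 0.3449, 0.1874]
orientation: [0.816, 3.031, 0.003]
ft_force: [-0.1, 0.1, -1.7]
grip_width: 0.0353
finger_force: 40.2
clock 7.0 pos [0.5808 0.3449 0.1874] yaw 59.9 tilt z -1.0 shift [-6.338 -9.123  0.173] spin 21.135 q6 -0.66 w 0.0353 F 40.2
```

```bash
python3 -m pendant '[[[-0.2,-0.28,0],0],[[-0.4,-0.575,0],0],[[-0.4,-0.575,0],0],[[-0.4,-0.575,0],0],[[-0.4,-0.575,0],0],[[-0.4,-0.575,0],0],[[-0.4,-0.575,0],0],[[-0.4,-0.575,0],0],[[-0.4,-0.575,0],0],[[-0.4,-0.575,0],0],[[-0.4,-0.575,0],0],[[-0.4,-0.575,0],0],[[-0.4,-0.575,0],0],[[-0.4,-0.575,0],0],[[-0.4,-0.575,0],0],[[-0.4,-0.575,0],0],[[-0.14,-0.22,0],0],[[0,0,0],0.5],[[0,0,0],1],[[0,0,0],1]]'
python3 -m pendant '[[[0,0,0],1],[[0,0,0],1],[[0,0,0],1],[[0,0,0],1],[[0,0,0],1],[[0,0,0],1],[[0,0,0],1],[[0,0,0],1],[[0,0,0],1],[[0,0,0],1],[[0,0,0],1],[[0,0,0],1],[[0,0,0],1],[[0,0,0],1],[[0,0,0],1],[[0,0,0],1],[[0,0,0],1],[[0,0,0],1],[[0,0,0],0.6],[[0,0,0],0]]'
python3 go.py 0.618 -0.098 0.108 -45.8
```

```text
clock: 8.62
position: [0.6149, -0.0989, 0.1832]
orientation: [-1.148, -2.92, 0.0]
ft_force: [-0.4, -0.1, -2.6]
grip_width: 0.0358
finger_force: 40.3
clock: 10.28
position: [0.6151, -0.0982, 0.1834]
orientation: [-2.907, -1.184, 0.004]
ft_force: [0.3, -0.1, -0.7]
grip_width: 0.0357
finger_force: 40.3
clock 10.3 pos [ 0.6151 -0.0982  0.1834] yaw -45.7 tilt z -1.0 shift [0.06  0.053 1.885] spin 0.026 q6 0.48 w 0.0357 F 40.3
```

```bash
python3 -m pendant '[[[0.06,0.05,0.2],0],[[0,0,0.4],0],[[0,0,0.4],0],[[0,0,0.3],0],[[0,0,0.2],0],[[0,0,0.1],0],[[0,0,0.1],0],[[0,0,0.05],0],[[0,0,0],0],[[0,0,0],0]]'
python3 go.py 0.618 -0.098 0.107 -45.8
```

```text
clock: 11.12
position: [0.6198, -0.0983, 0.1158]
orientation: [2.908, 1.186, 0.001]
ft_force: [-0.1, 0.1, -1.7]
grip_width: 0.0355
finger_force: 40.4
clock 11.1 pos [ 0.6198 -0.0983  0.1158] yaw -45.6 tilt z -1.0 shift [-0.028 -0.037  0.22 ] spin 0.036 q6 0.48 w 0.0355 F 40.4
```

```bash
python3 -m pendant '[[[0,0,0.08],0],[[0,0,0.07],0],[[0,0,0.05],0],[[0,0,0],0],[[0,0,0],0]]'
```

```text
clock: 11.53
position: [0.6195, -0.0982, 0.1072]
orientation: [2.909, 1.186, 0.0]
ft_force: [0.5, -0.4, -0.2]
grip_width: 0.035
finger_force: 40.4
```

```bash
python3 -m pendant '[[[0,0,0.02],0],[[0,0,0],0],[[0,0,0],0],[[0,0,0],0],[[0,0,0],0],[[0,0,0],0],[[0,0,-0.3],0],[[0,0,-0.6],0],[[0,0,-0.6],0],[[0,0,-0.8],0],[[0,0,-0.8],0],[[0,0,-0.8],0],[[0,0,-0.5],0],[[0,0,0],0]]' 1
python3 go.py 0.450 0.1017 0.27 -29
python3 - <<'E'
from h import *
s=snap('top');f=s['frame']
vv,uu=np.mgrid[0:420,0:560]; P=pts(s,np.c_[uu.ravel(),vv.ravel()]).reshape(420,560,3)
p=P[90:200,280:400].reshape(-1,3);p=p[(p[:,2]>.045)&(p[:,2]<.085)]
print('brush',cv2.minAreaRect(p[:,:2].astype(np.float32)))
p=P[165:228,245:308].reshape(-1,3)
for a,b in((.148,.17),(.1,.13)):
  q=p[(p[:,2]>a)&(p[:,2]<b)]; print(cv2.minAreaRect(q[:,:2].astype(np.float32)))
cv2.imwrite('pics/c2.png',np.hstack([cv2.resize(f[90:240,250:400],(450,450),interpolation=2),cv2.resize(f[165:225,250:310],(350,450),interpolation=2)]))
E
```

```text
clock: 12.7
position: [0.6217, -0.0988, 0.2906]
orientation: [2.901, 1.183, 0.015]
ft_force: [-0.0, 0.9, 0.3]
grip_width: 0.0855
finger_force: 0.0
clock 12.7 pos [ 0.6217 -0.0988  0.2906] yaw -45.6 tilt z -0.9999 shift [ 0.436 -6.589  0.442] spin -3.323 q6 0.48 w 0.0855 F 0.0
brush ((0.6348551511764526, 0.03268377482891083), (0.12559068202972412, 0.3648347556591034), 64.19709014892578)
((0.4494858980178833, 0.10165201872587204), (0.053010422736406326, 0.05245025455951691), 8.42245101928711)
((0.45178788900375366, 0.10352136194705963), (0.0779312252998352, 0.07307884097099304), 61.18383026123047)
```

View pics/c2.png

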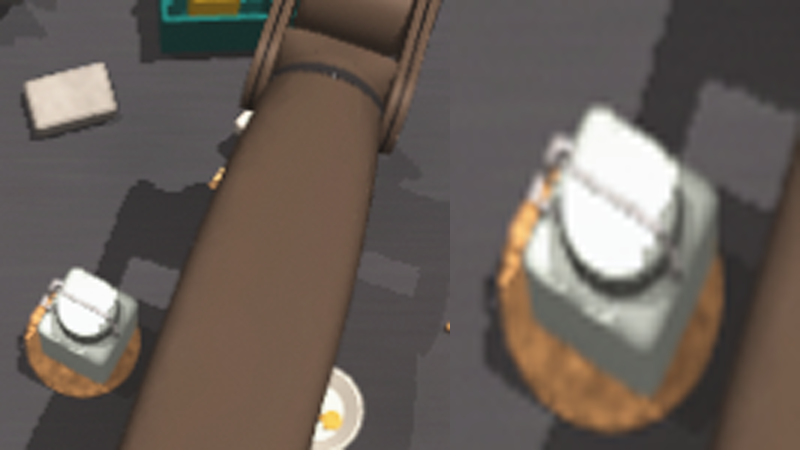

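The arm hides the rest here. The jar's wires lie along about 61°, so I close along -29°. Next I'll move over the jar and check the brush on the way.

```bash
python3 -m pendant '[[[0.04,-0.3,0],0],[[0.04,-0.57,0],0],[[0.04,-0.57,0],0],[[0.04,-0.57,0],0],[[0.04,-0.57,0],0],[[0.04,-0.57,0],0],[[0.04,-0.57,0],0],[[0.04,-0.57,0],0],[[0.04,-0.57,0],0],[[0.04,-0.57,0],0],[[0.04,-0.57,0],0],[[0,-0.57,0],0],[[0,0,0],-1],[[0,0,0],-1],[[0,0,0],-1],[[0,0,0],-0.3],[[0,0,0],0]]'
python3 go.py 0.450 0.1017 0.2015 -28.8
python3 - <<'E'
from h import *
s=snap('top');f=s['frame']
vv,uu=np.mgrid[0:420,0:560]; P=pts(s,np.c_[uu.ravel(),vv.ravel()]).reshape(420,560,3)
p=P[90:200,305:390].reshape(-1,3);p=p[(p[:,2]>.045)&(p[:,2]<.085)]
print('brush',len(p),cv2.minAreaRect(p[:,:2].astype(np.float32)))
cv2.imwrite('pics/c3.png',cv2.resize(f[80:260,160:460],(750,450),interpolation=2))
E
```

```text
clock: 14.17
position: [0.4464, 0.1025, 0.2798]
orientation: [-2.706, -1.591, 0.006]
ft_force: [0.7, 0.7, -0.2]
grip_width: 0.0856
finger_force: 0.0
clock 14.2 pos [0.4464 0.1025 0.2798] yaw -29.1 tilt z -1.0 shift [0.031 0.096 1.958] spin -0.055 q6 0.51 w 0.0856 F 0.0
brush 1136 ((0.6723439693450928, -0.08185847848653793), (0.23237775266170502, 0.21510237455368042), 2.1067888736724854)
```

View pics/c3.png

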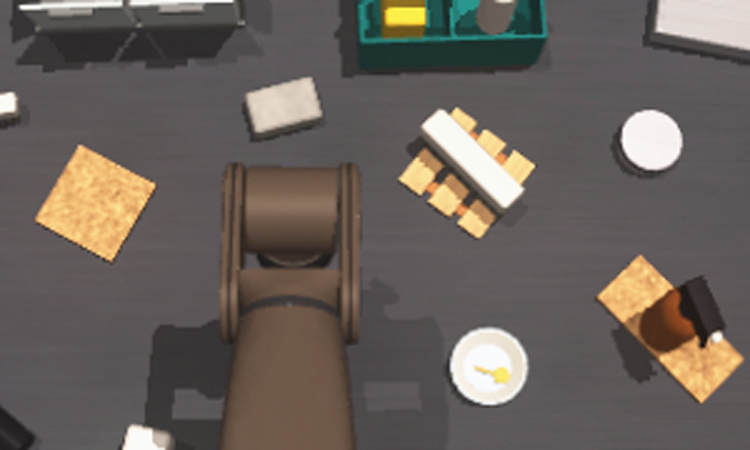

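The brush lies squarely on the rest and is let go, and the square mat is now free. I'll remeasure both and lower over the jar.

```bash
python3 m.py | head -1
python3 - <<'E'
from h import *
s=load('top');f=s['frame']
v,u=np.mgrid[115:175,315:380]; uv=np.c_[u.ravel(),v.ravel()]; P=pts(s,uv); ok=(abs(P[:,2]-.066)<.02)
p=plane(s,uv[ok],.066); print('brush',cv2.minAreaRect(p[:,:2].astype(np.float32)))
E
python3 -m pendant '[[[0.03,0.1,0.15],0],[[0,0,0.35],0],[[0,0,0.4],0],[[0,0,0.4],0],[[0,0,0.3],0],[[0,0,0.2],0],[[0,0,0.1],0],[[0,0,0],0],[[0,0,0],0]]'
python3 go.py 0.450 0.1017 0.2015 -28.8
```

```text
square 1261 [0.5778 0.3485] [0.11  0.109] 62.0 z 0.0073 circ [0.5771 0.3494] 0.0753
brush ((0.6150762438774109, -0.095993772149086), (0.14121674001216888, 0.04104242101311684), 44.722023010253906)
clock: 14.97
position: [0.4525, 0.1011, 0.2065]
orientation: [2.709, 1.591, 0.0]
ft_force: [0.2, -0.6, -0.5]
grip_width: 0.0854
finger_force: 0.0
clock 15.0 pos [0.4525 0.1011 0.2065] yaw -29.1 tilt z -1.0 shift [-0.017 -0.061  0.124] spin -0.068 q6 0.51 w 0.0854 F 0.0
  return _methods._mean(a, axis=axis, dtype=dtype,
  ret = ret.dtype.type(ret / rcount)
Traceback (most recent call last):
  File "m.py", line 14, in <module>
    v,u=np.nonzero(k); p=plane(s,np.c_[u,v],.066); print('brush top',cv2.minAreaRect(p[:,:2].astype(np.float32)))
                         ~~~~~^^^^^^^^^^^^^^^^^^^
  File "h.py", line 14, in plane
    d=slopes(s,uv); w=np.c_[d[:,0],-d[:,1],-np.ones(len(d))]@rot(s).T
  File "h.py", line 11, in slopes
    d=cv2.undistortPoints(np.array(uv,float).reshape(-1,1,2),np.array(s['intrinsics'],float),np.array([float(s['k1']),0,0,0,0]))
cv2.error: OpenCV(4.12.0) /io/opencv/modules/calib3d/src/undistort.dispatch.cpp:347: error: (-215:Assertion failed) CV_IS_MAT(_src) && CV_IS_MAT(_dst) && (_src->rows == 1 || _src->cols == 1) && (_dst->rows == 1 || _dst->cols == 1) && _src->cols + _src->rows - 1 == _dst->rows + _dst->cols - 1 && (CV_MAT_TYPE(_src->type) == CV_32FC2 || CV_MAT_TYPE(_src->type) == CV_64FC2) && (CV_MAT_TYPE(_dst->type) == CV_32FC2 || CV_MAT_TYPE(_dst->type) == CV_64FC2) in function 'cvUndistortPointsInternal'
```

```bash
python3 -m pendant '[[[0,0,0.1],0],[[0,0,0],0],[[0,0,0],0]]'
python3 -m pendant '[[[0,0,0],0],[[0,0,0],0],[[0,0,0],0],[[0,0,0],0],[[0,0,0],0],[[0,0,0],0],[[0,0,0],0],[[0,0,0],0],[[0,0,0],0]]' 0 50
python3 go.py 0.450 0.1017 0.2015 -28.8
```

```text
clock: 15.22
position: [0.4524, 0.1011, 0.2026]
orientation: [2.708, 1.591, 0.001]
ft_force: [0.8, 0.1, 0.3]
grip_width: 0.0854
finger_force: 0.0
clock: 15.97
position: [0.4525, 0.1012, 0.2029]
orientation: [-2.709, -1.591, -0.001]
ft_force: [-1.9, 2.0, 5.4]
grip_width: 0.0527
finger_force: 53.0
clock 16.0 pos [0.4525 0.1012 0.2029] yaw -29.1 tilt z -1.0 shift [-0.02  -0.06   0.036] spin -0.065 q6 0.51 w 0.0527 F 53.0
```

```bash
python3 -m pendant '[[[0,0,-0.1],0],[[0,0,-0.2],0],[[0,0,-0.3],0],[[0,0,-0.4],0],[[0,0,-0.3],0],[[0,0,-0.15],0],[[0,0,-0.05],0],[[0,0,0],0],[[0,0,0],0]]'
python3 go.py 0.579 0.3488 0.26 -29.1
```

```text
clock: 16.72
position: [0.4517, 0.1011, 0.2613]
orientation: [-2.708, -1.591, 0.002]
ft_force: [-1.1, 0.1, -4.5]
grip_width: 0.0523
finger_force: 53.1
clock 16.7 pos [0.4517 0.1011 0.2613] yaw -29.1 tilt z -1.0 shift [ 6.959 -0.235  0.026] spin -0.006 q6 0.51 w 0.0523 F 53.1
```

Lifted: the wrist reads -4.5 N, which matches 450 g. Now I carry it gently.

```bash
python3 -m pendant '[[[0.1,0,0],0],[[0.2,-0.01,0],0],[[0.3,-0.01,0],0],[[0.45,-0.02,0],0],[[0.5,-0.02,0],0],[[0.5,-0.02,0],0],[[0.5,-0.02,0],0],[[0.5,-0.02,0],0],[[0.5,-0.02,0],0],[[0.5,-0.02,0],0],[[0.5,-0.02,0],0],[[0.5,-0.02,0],0],[[0.5,-0.02,0],0],[[0.5,-0.02,0],0],[[0.45,-0.01,0],0],[[0.3,0,0],0],[[0.15,0,0],0],[[0,0,0],0],[[0,0,0],0],[[0,0,0],0]]'
python3 go.py 0.579 0.3488 0.2035 -29.1
```

```text
clock: 18.38
position: [0.5785, 0.3486, 0.2618]
orientation: [2.709, 1.591, -0.002]
ft_force: [0.7, -0.2, -3.6]
grip_width: 0.0528
finger_force: 53.1
clock 18.4 pos [0.5785 0.3486 0.2618] yaw -29.1 tilt z -1.0 shift [0.013 0.01  1.457] spin -0.006 q6 0.90 w 0.0528 F 53.1
```

```bash
python3 -m pendant '[[[0,0,0.15],0],[[0,0,0.3],0],[[0,0,0.35],0],[[0,0,0.3],0],[[0,0,0.15],0],[[0,0,0.08],0],[[0,0,0.04],0],[[0,0,0.02],0],[[0,0,0],0],[[0,0,0],0]]'
python3 go.py 0.579 0.3488 0.2035 -29.1
```

```text
clock: 19.22
position: [0.5793, 0.349, 0.2077]
orientation: [2.708, 1.591, 0.003]
ft_force: [-0.2, -0.5, -3.8]
grip_width: 0.0525
finger_force: 53.1
clock 19.2 pos [0.5793 0.349  0.2077] yaw -29.1 tilt z -1.0 shift [-0.008 -0.003  0.105] spin -0.005 q6 0.90 w 0.0525 F 53.1
```

```bash
python3 -m pendant '[[[0,0,0.05],0],[[0,0,0.03],0],[[0,0,0.02],0],[[0,0,0],0],[[0,0,0],0]]'
```

```text
clock: 19.63
position: [0.5789, 0.3489, 0.2031]
orientation: [-2.709, -1.591, -0.001]
ft_force: [-0.7, -0.4, -2.7]
grip_width: 0.0528
finger_force: 53.1
```

```bash
python3 -m pendant '[[[0,0,0.03],0],[[0,0,0.01],0],[[0,0,0],0],[[0,0,0],0]]'
```

```text
clock: 19.97
position: [0.5791, 0.3492, 0.203]
orientation: [-2.708, -1.592, -0.002]
ft_force: [-3.3, -1.1, 6.0]
grip_width: 0.0526
finger_force: 53.7
```

Seated. Release and lift clear.

```bash
python3 -m pendant '[[[0,0,0],0],[[0,0,0],0],[[0,0,0],0],[[0,0,0],0],[[0,0,0],0],[[0,0,0],0],[[0,0,0],0],[[0,0,-0.2],0],[[0,0,-0.4],0],[[0,0,-0.6],0],[[0,0,-0.6],0],[[0,0,-0.4],0],[[0,0,0],0]]' 1
python3 go.py 0.429 -0.328 0.285 -67.5
```

```text
clock: 21.05
position: [0.5806, 0.3496, 0.2955]
orientation: [2.707, 1.591, 0.016]
ft_force: [1.3, 0.4, 1.4]
grip_width: 0.0855
finger_force: 0.0
clock 21.1 pos [0.5806 0.3496 0.2955] yaw -29.1 tilt z -0.9999 shift [-16.644   4.933   0.164] spin 7.675 q6 0.90 w 0.0855 F 0.0
```

```bash
python3 -m pendant '[[[-0.3,0.1,0],0],[[-0.75,0.22,0],0],[[-0.75,0.22,0],0],[[-0.75,0.22,0],0],[[-0.75,0.22,0],0],[[-0.75,0.22,0],0],[[-0.75,0.22,0],0],[[-0.75,0.22,0],0],[[-0.75,0.22,0],0],[[-0.75,0.22,0],0],[[-0.75,0.22,0],0],[[-0.75,0.22,0],0],[[-0.75,0.22,0],0],[[-0.75,0.22,0],0],[[-0.75,0.22,0],0],[[-0.75,0.22,0],0],[[-0.75,0.22,0],0],[[-0.75,0.22,0],0],[[-0.75,0.22,0],0],[[-0.75,0.22,0],0]]'
python3 -m pendant '[[[-0.75,0.22,0],0],[[-0.75,0.22,0],0],[[-0.5,0.18,0],0],[[0,0,0],1],[[0,0,0],1],[[0,0,0],1],[[0,0,0],1],[[0,0,0],1],[[0,0,0],1],[[0,0,0],1],[[0,0,0],0.7],[[0,0,0],0],[[0,0,0],0]]'
python3 go.py 0.429 -0.325 0.217 -68
python3 - <<'E'
from h import *
s=snap('top');f=s['frame']
vv,uu=np.mgrid[0:420,0:560]; P=pts(s,np.c_[uu.ravel(),vv.ravel()]).reshape(420,560,3)
p=P[120:200,150:250].reshape(-1,3)
for a,b in((.148,.175),(.03,.13)):
  q=p[(p[:,2]>a)&(p[:,2]<b)]; print(len(q),cv2.minAreaRect(q[:,:2].astype(np.float32)))
cv2.imwrite('pics/c4.png',cv2.resize(f[100:250,150:400],(750,450),interpolation=2))
s=snap('side');cv2.imwrite('pics/s4.png',cv2.resize(s['frame'][80:340,150:350],(462,600),interpolation=2))
E
```

```text
clock: 22.72
position: [0.4431, -0.244, 0.2869]
orientation: [-2.706, -1.589, 0.002]
ft_force: [1.2, 0.2, 0.5]
grip_width: 0.0853
finger_force: 0.0
clock: 23.8
position: [0.4268, -0.3245, 0.2874]
orientation: [-3.079, -0.611, 0.003]
ft_force: [0.5, 0.6, 0.6]
grip_width: 0.0856
finger_force: 0.0
clock 23.8 pos [ 0.4268 -0.3245  0.2874] yaw -67.6 tilt z -1.0 shift [0.048 0.038 1.759] spin 0.089 q6 0.34 w 0.0856 F 0.0
299 ((0.5768606066703796, 0.3480977416038513), (0.05313946679234505, 0.05151756480336189), 11.53670883178711)
673 ((0.6196461319923401, 0.4079160690307617), (0.2252616435289383, 0.07840457558631897), 53.79320526123047)
```

View pics/c4.png

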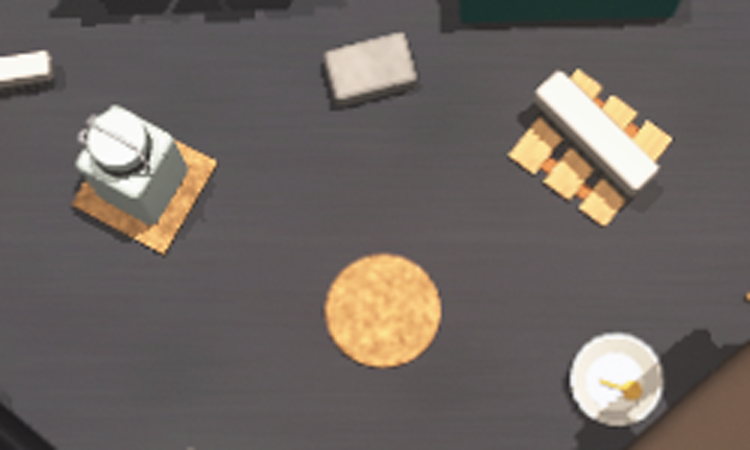

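View pics/s4.png

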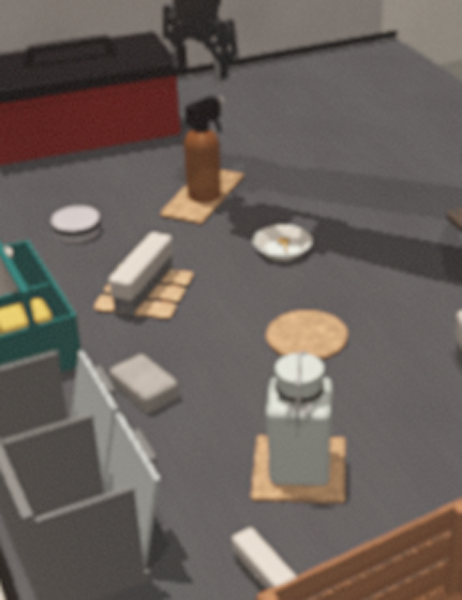

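The jar stands centred on the square mat (offset about 1 mm), and the round mat is bare. Now the bottle.

```bash
python3 m.py 2>/dev/null| sed -n 2p; python3 -m pendant '[[[0.05,0.04,0.2],0],[[0,0,0.4],0],[[0,0,0.4],0],[[0,0,0.35],0],[[0,0,0.2],0],[[0,0,0.15],0],[[0,0,0.05],0],[[0,0,0],0],[[0,0,0],0]]'
python3 go.py 0.429 -0.325 0.217 -68
python3 -m pendant '[[[0,0,0],0],[[0,0,0],0],[[0,0,0],0],[[0,0,0],0],[[0,0,0],0],[[0,0,0],0],[[0,0,0],0],[[0,0,0],0],[[0,0,0],0],[[0,0,0],0]]' 0 25
python3 go.py 0.429 -0.325 0.217 -68
```

```text
round 1146 [0.4486 0.1088] [0.111 0.112] 0.4 z 0.0072 circ [0.4497 0.1083] 0.057
clock: 24.65
position: [0.4306, -0.3259, 0.2198]
orientation: [3.081, 0.61, 0.001]
ft_force: [0.7, 0.2, 0.6]
grip_width: 0.0851
finger_force: 0.0
clock 24.6 pos [ 0.4306 -0.3259  0.2198] yaw -67.6 tilt z -1.0 shift [-0.028 -0.036  0.07 ] spin 0.077 q6 0.34 w 0.0851 F 0.0
clock: 25.48
position: [0.4304, -0.3257, 0.2193]
orientation: [3.081, 0.609, 0.0]
ft_force: [0.1, 0.5, 0.5]
grip_width: 0.0237
finger_force: 28.6
clock 25.5 pos [ 0.4304 -0.3257  0.2193] yaw -67.6 tilt z -1.0 shift [-0.026 -0.03   0.058] spin 0.075 q6 0.34 w 0.0237 F 28.6
```

```bash
python3 -m pendant '[[[0,0,-0.1],0],[[0,0,-0.2],0],[[0,0,-0.4],0],[[0,0,-0.4],0],[[0,0,-0.3],0],[[0,0,-0.2],0],[[0,0,0],0],[[0,0,0],0]]'
python3 go.py 0.450 0.108 0.28 -67.6
python3 - <<'E'
from h import *
s=snap('side'); cv2.imwrite('pics/s5.png',cv2.resize(s['frame'][60:220,170:330],(500,500),interpolation=2))
E
```

```text
clock: 26.15
position: [0.4303, -0.3256, 0.2834]
orientation: [3.081, 0.609, 0.0]
ft_force: [0.5, -0.6, -1.3]
grip_width: 0.0237
finger_force: 28.4
clock 26.1 pos [ 0.4303 -0.3256  0.2834] yaw -67.6 tilt z -1.0 shift [ 4.582 -9.836  0.081] spin -0.005 q6 0.34 w 0.0237 F 28.4
```

View pics/s5.png

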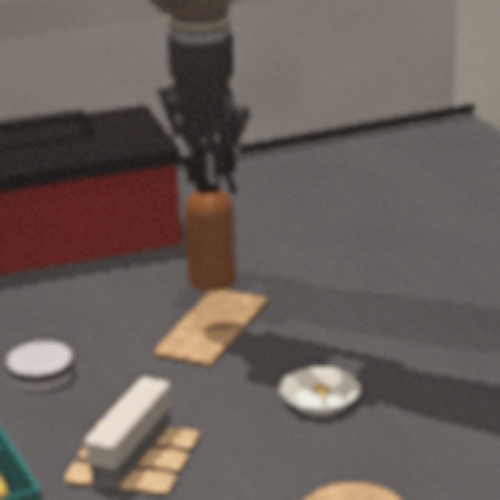

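The bottle hangs upright above the oblong mat (about (210,240) in the crop). Now I carry it to the round mat.

```bash
python3 -m pendant '[[[0.09,-0.2,0],0],[[0.19,-0.4,0],0],[[0.26,-0.56,0],0],[[0.28,-0.6,0],0],[[0.28,-0.6,0],0],[[0.28,-0.6,0],0],[[0.28,-0.6,0],0],[[0.28,-0.6,0],0],[[0.28,-0.6,0],0],[[0.28,-0.6,0],0],[[0.28,-0.6,0],0],[[0.28,-0.6,0],0],[[0.28,-0.6,0],0],[[0.28,-0.6,0],0],[[0.28,-0.6,0],0],[[0.28,-0.6,0],0],[[0.25,-0.53,0],0],[[0.13,-0.3,0],0],[[0,0,0],0],[[0,0,0],0]]'
python3 go.py 0.450 0.108 0.22 -67.6
python3 - <<'E'
from h import *
s=snap('side'); f=s['frame']; v,u=np.mgrid[0:420,0:560]; uv=np.c_[u.ravel(),v.ravel()]
P=pts(s,uv); t=np.array(r.sense()['position'])
q=P[(np.linalg.norm(P[:,:2]-t[:2],axis=1)<.05)&(P[:,2]>.07)&(P[:,2]<.165)]
from scipy.optimize import least_squares
a=q[q[:,2]<.15]; 
g=least_squares(lambda c:np.hypot(a[:,0]-c[0],a[:,1]-c[1])-.03,t[:2],loss='soft_l1',f_scale=.003); print(len(a),'bottle axis',g.x,'rms',np.sqrt(np.mean(g.fun**2)),'zmin',np.percentile(q[:,2],1),'tcp',t)
E
```

```text
clock: 27.87
position: [0.4488, 0.1071, 0.2824]
orientation: [-3.081, -0.614, 0.003]
ft_force: [0.4, -0.2, -0.3]
grip_width: 0.0238
finger_force: 27.6
clock 27.9 pos [0.4488 0.1071 0.2824] yaw -67.5 tilt z -1.0 shift [ 0.04  -0.009  1.56 ] spin 0.025 q6 1.19 w 0.0238 F 27.6
403 bottle axis [0.44719331 0.10570292] rms 0.002261820640054727 zmin 0.07172696827593442 tcp [0.44902469 0.10635081 0.28252158]
```

```bash
python3 -m pendant '[[[0.07,-0.04,0.1],0],[[0,0,0.3],0],[[0,0,0.4],0],[[0,0,0.3],0],[[0,0,0.2],0],[[0,0,0.1],0],[[0,0,0.05],0],[[0,0,0],0],[[0,0,0],0],[[0,0,0],0]]'
python3 go.py 0.4515 0.109 0.2195 -67.6
```

```text
clock: 28.75
position: [0.4524, 0.1084, 0.2259]
orientation: [3.082, 0.609, 0.002]
ft_force: [0.1, -0.0, -1.6]
grip_width: 0.0234
finger_force: 27.6
clock 28.8 pos [0.4524 0.1084 0.2259] yaw -67.6 tilt z -1.0 shift [-0.015 -0.022  0.16 ] spin -0.007 q6 1.20 w 0.0234 F 27.6
```

```bash
python3 -m pendant '[[[0,0,0.07],0],[[0,0,0.05],0],[[0,0,0.03],0],[[0,0,0],0],[[0,0,0],0],[[0,0,0],0]]'
python3 go.py 0.4515 0.109 0.2195 -67.6
```

```text
clock: 29.25
position: [0.452, 0.1085, 0.2193]
orientation: [3.082, 0.61, 0.001]
ft_force: [-0.2, -0.6, 1.2]
grip_width: 0.0233
finger_force: 27.7
clock 29.2 pos [0.452  0.1085 0.2193] yaw -67.6 tilt z -1.0 shift [-0.007 -0.016 -0.005] spin -0.005 q6 1.20 w 0.0233 F 27.7
```

```bash
python3 -m pendant '[[[0,0,0],0],[[0,0,0],0],[[0,0,0],0],[[0,0,0],0],[[0,0,0],0],[[0,0,0],0],[[0,0,0],0],[[0,0,-0.2],0],[[0,0,-0.4],0],[[0,0,-0.6],0],[[0,0,-0.5],0],[[0,0,-0.2],0],[[0,0,0],0]]' 1
python3 go.py 0.617 -0.097 0.28 -45.3
```

```text
clock: 30.33
position: [0.453, 0.1086, 0.2982]
orientation: [3.081, 0.609, 0.009]
ft_force: [0.6, 0.6, -0.5]
grip_width: 0.0852
finger_force: 0.0
clock 30.3 pos [0.453  0.1086 0.2982] yaw -67.6 tilt z -1.0 shift [1.831 6.312 0.478] spin -4.464 q6 1.20 w 0.0852 F 0.0
```

```bash
python3 -m pendant '[[[0.1,0.3,0],0],[[0.17,0.6,0],0],[[0.17,0.6,0],0],[[0.17,0.6,0],0],[[0.17,0.6,0],0],[[0.17,0.6,0],0],[[0.17,0.6,0],0],[[0.17,0.6,0],0],[[0.17,0.6,0],0],[[0.17,0.6,0],0],[[0.17,0.6,0],0],[[0,0,0],-1],[[0,0,0],-1],[[0,0,0],-1],[[0,0,0],-1],[[0,0,0],-0.46],[[0,0,0],0]]'
python3 go.py 0.617 -0.097 0.107 -45.3
python3 - <<'E'
from h import *
s=snap('top');f=s['frame']
vv,uu=np.mgrid[0:420,0:560]; P=pts(s,np.c_[uu.ravel(),vv.ravel()]).reshape(420,560,3)
p=P[150:240,230:320].reshape(-1,3)
q=p[(p[:,2]>.165)&(p[:,2]<.19)]; print(len(q),cv2.minAreaRect(q[:,:2].astype(np.float32)))
cv2.imwrite('pics/c6.png',cv2.resize(f[100:250,150:450],(800,400),interpolation=2))
s=snap('side'); v,u=np.mgrid[0:420,0:560]; P=pts(s,np.c_[u.ravel(),v.ravel()]); c=np.array([.45,.108])
q=P[(np.linalg.norm(P[:,:2]-c,axis=1)<.05)&(P[:,2]>.015)&(P[:,2]<.09)]
from scipy.optimize import least_squares
g=least_squares(lambda c:np.hypot(q[:,0]-c[0],q[:,1]-c[1])-.03,c,loss='soft_l1',f_scale=.003); print('bottle',len(q),g.x)
E
```

```text
clock: 31.75
position: [0.6139, -0.0979, 0.2924]
orientation: [-2.904, -1.193, 0.005]
ft_force: [0.2, -0.6, 0.2]
grip_width: 0.0855
finger_force: 0.0
clock 31.8 pos [ 0.6139 -0.0979  0.2924] yaw -45.3 tilt z -1.0 shift [0.08  0.055 4.635] spin -0.004 q6 0.47 w 0.0855 F 0.0
236 ((0.43988236784935, 0.10138934850692749), (0.07122977077960968, 0.02389688231050968), 22.49482536315918)
bottle 362 [0.45083571 0.10676833]
```

View pics/c6.png

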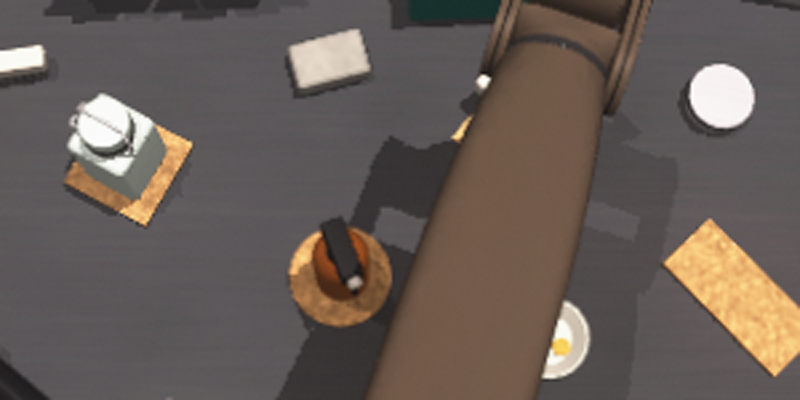

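The bottle stands upright within about 3 mm of the round mat's centre, and the oblong mat is bare. Back to the brush.

```bash
python3 m.py 2>/dev/null| sed -n 3p; python3 -m pendant '[[[0.08,0.05,0.3],0],[[0,0,0.6],0],[[0,0,0.6],0],[[0,0,0.6],0],[[0,0,0.6],0],[[0,0,0.6],0],[[0,0,0.5],0],[[0,0,0.4],0],[[0,0,0.3],0],[[0,0,0.1],0],[[0,0,0],0],[[0,0,0],0],[[0,0,0],0]]'
python3 go.py 0.617 -0.097 0.107 -45.3
python3 -m pendant '[[[0,0,0],0],[[0,0,0],0],[[0,0,0],0],[[0,0,0],0],[[0,0,0],0],[[0,0,0],0],[[0,0,0],0],[[0,0,0],0]]' 0 40
python3 go.py 0.617 -0.097 0.107 -45.3
```

```text
oblong 1492 [ 0.4293 -0.3374] [0.178 0.077] 44.2 z 0.0075 circ [ 0.4285 -0.3372] 0.0951
clock: 32.93
position: [0.619, -0.0966, 0.1125]
orientation: [2.904, 1.193, 0.003]
ft_force: [0.4, -0.0, 0.1]
grip_width: 0.0853
finger_force: 0.0
clock 32.9 pos [ 0.619  -0.0966  0.1125] yaw -45.3 tilt z -1.0 shift [-0.043 -0.028  0.138] spin -0.006 q6 0.47 w 0.0853 F 0.0
clock: 33.6
position: [0.6186, -0.0966, 0.1119]
orientation: [2.905, 1.194, 0.002]
ft_force: [-0.7, -1.2, 3.3]
grip_width: 0.0357
finger_force: 44.5
clock 33.6 pos [ 0.6186 -0.0966  0.1119] yaw -45.3 tilt z -1.0 shift [-0.036 -0.02   0.122] spin -0.005 q6 0.47 w 0.0357 F 44.5
```

```bash
python3 -m pendant '[[[0,0,-0.2],0],[[0,0,-0.4],0],[[0,0,-0.4],0],[[0,0,-0.4],0],[[0,0,-0.3],0],[[0,0,-0.1],0],[[0,0,0],0],[[0,0,0],0]]'
python3 go.py 0.4305 -0.336 0.18 -45.8
```

```text
clock: 34.27
position: [0.6176, -0.0961, 0.1824]
orientation: [-2.905, -1.194, 0.002]
ft_force: [-0.7, -0.1, -1.8]
grip_width: 0.0355
finger_force: 44.2
clock 34.3 pos [ 0.6176 -0.0961  0.1824] yaw -45.3 tilt z -1.0 shift [-7.542  0.977  0.063] spin 0.095 q6 0.47 w 0.0355 F 44.2
```

```bash
python3 -m pendant '[[[-0.2,0.03,0],0],[[-0.4,0.05,0],0],[[-0.6,0.08,0],0],[[-0.6,0.08,0],0],[[-0.6,0.08,0],0],[[-0.6,0.08,0],0],[[-0.6,0.08,0],0],[[-0.6,0.08,0],0],[[-0.6,0.08,0],0],[[-0.6,0.08,0],0],[[-0.6,0.08,0],0],[[-0.6,0.08,0],0],[[-0.5,0.06,0],0],[[-0.3,0.04,0],0],[[-0.14,0.02,0],0],[[0,0,0],0.1],[[0,0,0],0],[[0,0,0],0]]'
python3 go.py 0.4305 -0.336 0.112 -45.8
```

```text
clock: 35.77
position: [0.4321, -0.336, 0.1829]
orientation: [-2.91, -1.182, -0.0]
ft_force: [-0.2, 0.9, -0.8]
grip_width: 0.0353
finger_force: 44.2
clock 35.8 pos [ 0.4321 -0.336   0.1829] yaw -45.8 tilt z -1.0 shift [-0.029 -0.027  1.772] spin 0.004 q6 -0.05 w 0.0353 F 44.2
```

```bash
python3 -m pendant '[[[-0.03,-0.03,0.2],0],[[0,0,0.4],0],[[0,0,0.4],0],[[0,0,0.3],0],[[0,0,0.2],0],[[0,0,0.1],0],[[0,0,0.05],0],[[0,0,0],0],[[0,0,0],0],[[0,0,0],0]]'
python3 go.py 0.4305 -0.336 0.112 -45.8
```

```text
clock: 36.6
position: [0.4304, -0.3372, 0.118]
orientation: [2.91, 1.181, 0.001]
ft_force: [0.2, 0.5, -1.1]
grip_width: 0.0354
finger_force: 44.2
clock 36.6 pos [ 0.4304 -0.3372  0.118 ] yaw -45.8 tilt z -1.0 shift [ 0.023 -0.021  0.15 ] spin -0.005 q6 -0.05 w 0.0354 F 44.2
```

```bash
python3 -m pendant '[[[0,0,0.07],0],[[0,0,0.05],0],[[0,0,0.03],0],[[0,0,0],0],[[0,0,0],0],[[0,0,0],0]]'
```

```text
clock: 37.1
position: [0.4301, -0.337, 0.1118]
orientation: [2.911, 1.181, -0.0]
ft_force: [-1.6, 1.0, 4.3]
grip_width: 0.0353
finger_force: 44.1
```

Seated. Release, rise, and move aside over open space to look.

```bash
python3 -m pendant '[[[0,0,0],0],[[0,0,0],0],[[0,0,0],0],[[0,0,0],0],[[0,0,0],0],[[0,0,0],0],[[0,0,-0.3],0],[[0,0,-0.6],0],[[0,0,-0.8],0],[[0,0,-0.8],0],[[0,0,-0.8],0],[[0,0,-0.8],0],[[0,0,-0.6],0],[[0,0,0],0]]' 1
python3 go.py 0.30 -0.56 0.3 -45.8
```

```text
clock: 38.27
position: [0.4317, -0.3385, 0.3075]
orientation: [2.899, 1.177, 0.007]
ft_force: [0.5, 0.1, 1.6]
grip_width: 0.0857
finger_force: 0.0
clock 38.3 pos [ 0.4317 -0.3385  0.3075] yaw -45.8 tilt z -0.9999 shift [-6.22   1.674  0.215] spin -0.004 q6 -0.05 w 0.0857 F 0.0
```

```bash
python3 -m pendant '[[[-0.3,0.08,0],0],[[-0.5,0.13,0],0],[[-0.5,0.13,0],0],[[-0.5,0.13,0],0],[[-0.5,0.13,0],0],[[-0.5,0.13,0],0],[[-0.5,0.13,0],0],[[-0.5,0.13,0],0],[[-0.5,0.13,0],0],[[-0.5,0.13,0],0],[[-0.5,0.13,0],0],[[-0.5,0.13,0],0],[[-0.3,0.1,0],0],[[0,0,0],0],[[0,0,0],0]]'
python3 - <<'E'
from h import *
s=snap('top');f=s['frame']
v,u=np.mgrid[175:245,390:465]; uv=np.c_[u.ravel(),v.ravel()]; P=pts(s,uv); ok=(P[:,2]>.045)&(P[:,2]<.085)
p=plane(s,uv[ok],.066); print('brush',cv2.minAreaRect(p[:,:2].astype(np.float32)))
cv2.imwrite('pics/c7.png',cv2.resize(f[90:260,150:480],(800,412),interpolation=2))
E
```

```text
clock: 39.52
position: [0.2993, -0.5529, 0.2977]
orientation: [-2.909, -1.178, -0.001]
ft_force: [0.1, 0.4, -0.1]
grip_width: 0.0856
finger_force: 0.0
brush ((0.4274502396583557, -0.3351482152938843), (0.1371152549982071, 0.04249176010489464), 44.159324645996094)
```

View pics/c7.png

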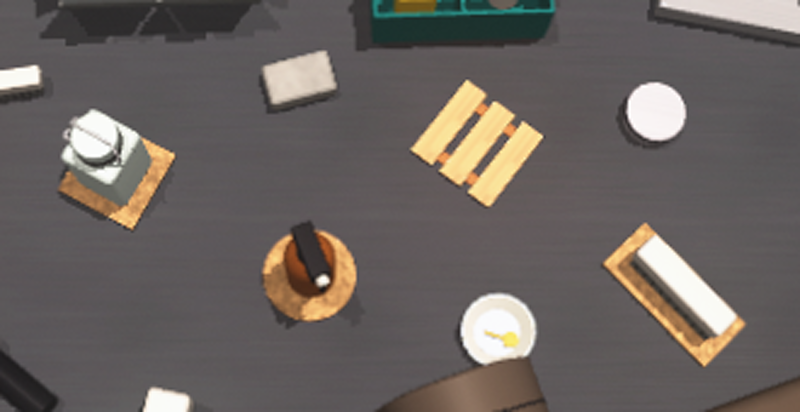

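All three stand centred on their mats, the brush within 3 mm and aligned. The rest is empty, and the tin and pumice are unmoved. Handing in.

```bash
python3 -c "
from station import r
print(r.close_job())"
```

```text
the job is handed in; nothing more can be done
None
```

The job is handed in (verdict not shown): by the last camera measurements the bottle, jar and brush each sit within about 3 mm of their mat's centre, and the rest is empty with the tin and pumice looking unmoved.

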